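# Pack the tool drawer tray flush and check it with the level

## Robot

A 6-joint arm with a two-finger parallel gripper is mounted at the origin on the work surface. World frame = base frame: x ahead of the robot, y to its left, z up, the work surface at z = 0. Lengths are in m, angles in degrees, forces in N, time in s.
With the tool pointing down it reaches from about 0.325 to 0.85 m from the base axis. Payload 15.5 kg.
Tool frame: the origin (TCP) lies at the very end of the fingers, on their centre line; the grasp point (between the pads) lies arm.grip_depth behind it (arm.grip_depth is the distance from the TCP to the grasp point, in m); z points along the fingers, y is the line along which they close (so a half turn about z gives the same grasp; the last joint's range is limited). The gripper opens to 91 mm and grips with 3 to 60 N. Pads are 32 mm wide; open, the fingers measure 118 mm over their backs; the gripper's body (76 mm by 178 mm) begins 60 mm behind the grasp point.
Start: joints at [-77.034, 28.281, 77.091, -0, 74.628, -5.472], TCP at [0.198, -0.593, 0.214] pointing down, gripper open.
Joint ranges: [-166.48, 166.48], [-47.26, 123.95], [12.59, 153.08], [-70.14, 250.14], [6.76, 159.57], [-176.63, 176.63]. Speed limits (degrees/s): [108.29, 108.29, 147.25, 172.46, 172.46, 172.46].

## Interface

Orientations are given as a 3x3 rotation matrix whose columns are the frame's x, y, z axes.
In Python, from rig import arm, eyes gives the robot as it stands (arm), with the cameras (eyes). Calls block until the motion is done:
- arm.move_to(position, orientation): joint-space move of the TCP to a pose.
- arm.move_l(position, orientation=None, feed=0.15): straight line of the TCP; orientation=None keeps the orientation; feed is the mean speed in m/s.
- arm.move_joints(angles): joint-space move.
- arm.grip(opening): finger opening in m; the grip force is fixed at half the most; returns when the fingers have stopped.
- arm.sleep(seconds).
- arm.solve_ik(position, orientation): joint angles nearest the present ones, or None.
- eyes.snapshot(name): name is "side" or "top" or "wrist"; returns the picture (400x640x3 uint8, red, green, blue); there is no depth.
- eyes.get_calibration(name): a dict with "intrinsics" (3x3 intrinsics, pixels), "cam_to_world" (4x4, takes a point from camera to world coordinates). Camera axes: x right, y down, z forward; pixel columns grow to the right and rows downward; lengths in m; the calibration is good to about 2 mm. A picture is of the moment at which its call begins: read the wrist's pose just before it. get_calibration takes no time and is no camera call; for the wrist camera it gives the pose at the moment of the call.
A pose or a line that the arm cannot do raises arm.Unreachable and nothing moves.
- arm.sign_off(): hands the job in; it is judged then, once.
Readings, each from a call of its own:
- arm.current_t(): time.
- arm.current_joint_positions(): joint angles.
- arm.current_dq(): joint speeds.
- arm.current_tau(): joint torques, N m.
- arm.current_ee_pos(): TCP position.
- arm.current_tool_rot(): TCP orientation.
- arm.current_force(): force on the tool from outside, world axes, zero at the start.
- arm.current_torque(): the same for the moment, N m.
- arm.current_width(): finger opening in m.
- arm.current_grasp_force(): force on a finger pad.
Only numpy, scipy, OpenCV 4.12 (cv2) and the standard library are available. Lean on these libraries where they do the work, as an engineer would, in place of code of your own. Each camera call takes 0.05 s, during which the arm holds its last target. There are 200 camera calls.

## Task

Pack the red drawer tray so that it will slide back under the drawer above: unclip every wrench from the blue rack and press it fully home in the insert pocket made for its length, and put every carton of screws down on the floor of the open bay, so that nothing stands above the rim. Then check it: lay the spirit level across the tray at the handle end, resting on the rim, slide it along the rim in contact to the other end, and put it back down on the bench. Leave the bottle, the spray can and the roll of tape alone.

Things in the scene. Friction and masses are not known exactly. Their poses are not given: they have to be found in the camera images.
- tray: Red steel drawer tray on a rubber mat; it does not move. 198 mm (x) by 268 mm (y) outside, rim 48 mm above the bench, walls and floor 4 mm thick. Origin: centre of the underside; x across, y along, z up. An aluminium pull handle sticks out 29 mm from the -y end, below the rim. Bay for cartons at the handle end, wrench insert at the +y end, divider between (y = -24 to -20 mm, 34 mm high).
- bay (a point): Centre of the floor of the tray's open bay, at (0, -77, 4) mm in the tray's frame. The bay measures 190 mm along the tray's x and 106 mm along its y; four cartons fit side by side in one row with their 58 mm side along the tray's y.
- insert (a point): Point (0, 55, 34) mm in the tray's frame: top middle of the black insert, whose blocks are 34 mm high. From x = -29 to +29 mm an open trough (floor at 12 mm) crosses all pockets, room for the fingers beside the shanks. Pockets lie along x, 42 mm apart in y; from the divider outwards 140, 160, 180 mm. Blocks beside the trough carry the pinching tabs.
- tabs (a point): Point (33, 55, 27) mm in the tray's frame: one pair of pinching tabs (as at every pocket at x = +-33 mm): a fixed cheek 5.5 mm to the -y side of the pocket's middle and an orange sprung tab at +y, leaving 8 mm; the tab gives way up to 5 mm. By its own weight a wrench stops some 10 mm too high on the tabs, its heads above the rim; pushing it down home takes about 5 to 15 N.
- pocket_s (a point): Home of wrench_s: middle of the floor of the insert pocket for the 140 mm wrench, at (0, 13, 12) mm in the tray's frame; the wrench's origin lies here when fully home, its length along the tray's x, either way round. Pocket 146 mm long, 16 mm wide at the heads, 22 mm deep. Pinched between cheek and tabs, the wrench comes home centred about 0.5 mm to the tray's -y side of this point.
- pocket_m (a point): Home of wrench_m: middle of the floor of the insert pocket for the 160 mm wrench, at (0, 55, 12) mm in the tray's frame; the wrench's origin lies here when fully home, its length along the tray's x, either way round. Pocket 166 mm long, 16 mm wide at the heads, 22 mm deep. Pinched between cheek and tabs, the wrench comes home centred about 0.5 mm to the tray's -y side of this point.
- pocket_l (a point): Home of wrench_l: middle of the floor of the insert pocket for the 180 mm wrench, at (0, 97, 12) mm in the tray's frame; the wrench's origin lies here when fully home, its length along the tray's x, either way round. Pocket 186 mm long, 16 mm wide at the heads, 22 mm deep. Pinched between cheek and tabs, the wrench comes home centred about 0.5 mm to the tray's -y side of this point.
- rack: Blue plastic wrench rack fixed to the bench, 80 mm (x) by 146 mm (y). Origin: centre of the underside; z up. Two comb rails 10 mm wide run along y at x = +-33 mm, 39 mm high; they hold wrenches on edge along x in slots at y = -42, 0, +42 mm, shanks resting 26 mm above the bench (wrench origin at 20 mm). From x = -28 to +28 mm the shanks are free to grip. Which wrench is in which slot varies.
- catch (a point): Point (33, 8, 43) mm in the rack's frame: one of the orange sprung catches, a pair to each slot at x = +-33 mm, hooked over the +y upper edge of the shank, reaching 48 mm above the bench. Pulling the wrench straight up pushes the catch aside 1 to 2 mm; that takes about 5 to 15 N and is over after about 10 mm.
- wrench_s: Combination wrench, bright steel, 140 mm long, on its narrow edge: 10 mm thick, round heads 30 mm high at both ends, straight shank between them 18 mm high (6 to 24 mm above the origin), edges rounded; 84 g +-30%. Origin under the middle of its length at the underside of the heads; x along it (ring head at -x, open jaw at +x), z up. Starts clipped in the rack; belongs in pocket_s. May be absent.
- wrench_m: Combination wrench, bright steel, 160 mm long, on its narrow edge: 10 mm thick, round heads 30 mm high at both ends, straight shank between them 18 mm high (6 to 24 mm above the origin), edges rounded; 96 g +-30%. Origin under the middle of its length at the underside of the heads; x along it (ring head at -x, open jaw at +x), z up. Starts clipped in the rack; belongs in pocket_m. May be absent.
- wrench_l: Combination wrench, bright steel, 180 mm long, on its narrow edge: 10 mm thick, round heads 30 mm high at both ends, straight shank between them 18 mm high (6 to 24 mm above the origin), edges rounded; 108 g +-30%. Origin under the middle of its length at the underside of the heads; x along it (ring head at -x, open jaw at +x), z up. Starts clipped in the rack; belongs in pocket_l. May be absent.
- box_1: Small carton of screws, cardboard with a yellow band, 42 x 58 x 38 mm (its x, y, z), 0.16 kg +-30%, origin at its centre. At the start it lies flat on the bench, z up. May be absent.
- box_2: Small carton of screws, cardboard with a blue band, 42 x 58 x 38 mm (its x, y, z), 0.16 kg +-30%, origin at its centre. At the start it lies flat on the bench, z up. May be absent.
- box_3: Small carton of screws, cardboard with a green band, 42 x 58 x 38 mm (its x, y, z), 0.16 kg +-30%, origin at its centre. At the start it lies flat on the bench, z up. May be absent.
- box_4: Small carton of screws, cardboard with a white band, 42 x 58 x 38 mm (its x, y, z), 0.16 kg +-30%, origin at its centre. At the start it lies flat on the bench, z up. May be absent.
- level: Torpedo spirit level, yellow and aluminium with green vials: 230 mm long (x), 22 mm thick (y), 42 mm high (z), 0.22 kg, origin at its centre. At the start it stands on edge on the bench.
- bottle: Water bottle, 64 mm across, 200 mm tall, standing beyond the tray; origin: centre of its foot. Leave it alone.
- spray: Spray can, 60 mm across, 160 mm tall; origin: centre of its foot. Leave it alone.
- tape: Roll of black tape lying flat, 68 mm across, 19 mm high; origin: centre of its underside. Leave it alone.

How it is judged:
By the outcome, as a careful person would: the job done as asked, in the order asked, and still so for the second after the job is handed in, with the robot touching nothing.
Of wrench_s, wrench_m, wrench_l only 2 to 3 are there at a start; the rules pass over those that are not, and their reading is None.
Of box_1, box_2, box_3, box_4 only 2 to 4 are there at a start; the rules pass over those that are not, and their reading is None.
At some moment in a run one of box_1, box_2, box_3, box_4 may be knocked a few centimetres aside while the robot is not near it.
It also fails if it takes over 210 s, if anything falls off the work surface, if the arm or the gripper's body presses on something with over 40 N, if the wrist force passes 120 N, or if a joint passes its speed limit or range.

## Working session

There is one attempt and no reset: what is moved stays moved. The work goes in short steps, each a Python script; the robot and the scene stay as the last script left them, time stands still between calls to the robot, and variables do not carry over. Pictures are saved under pics/ and viewed, at most 14 in all, crops included, and the job is handed in when it is done.

```bash
mkdir -p pics; ls
python3 - <<'E'
from rig import arm, eyes
import cv2, numpy as np
for n in ("top","side","wrist"):
    im=eyes.snapshot(n); cv2.imwrite(f"pics/{n}0.png",im[...,::-1]); c=eyes.get_calibration(n)
    print(n,np.round(c["intrinsics"],1).tolist(),np.round(c["cam_to_world"],3).tolist())
print(arm.grip_depth,arm.current_t(),arm.current_tool_rot())
E
```

```text
pics
rig.py
top [[363.2, 0.0, 319.0], [0.0, 363.2, 197.3], [0.0, 0.0, 1.0]] [[-0.006, -0.993, 0.119, 0.492], [-1.0, 0.007, 0.002, -0.004], [-0.003, -0.119, -0.993, 1.128], [0.0, 0.0, 0.0, 1.0]]
side [[466.1, 0.0, 326.2], [0.0, 466.1, 204.1], [0.0, 0.0, 1.0]] [[-0.842, -0.256, 0.475, -0.061], [-0.54, 0.41, -0.735, 1.018], [-0.006, -0.876, -0.483, 0.747], [0.0, 0.0, 0.0, 1.0]]
wrist [[322.7, 0.0, 319.9], [0.0, 322.7, 203.6], [0.0, 0.0, 1.0]] [[0.317, -0.907, -0.277, 0.276], [-0.948, -0.304, -0.092, -0.567], [-0.0, 0.292, -0.956, 0.385], [0.0, 0.0, 0.0, 1.0]]
0.0188 0.15 [[ 9.48653506e-01  3.16317049e-01 -2.22094468e-04]
 [ 3.16317114e-01 -9.48653033e-01  9.52104284e-04]
 [ 9.04762273e-05 -9.73469349e-04 -9.99999522e-01]]
```

View pics/top0.png

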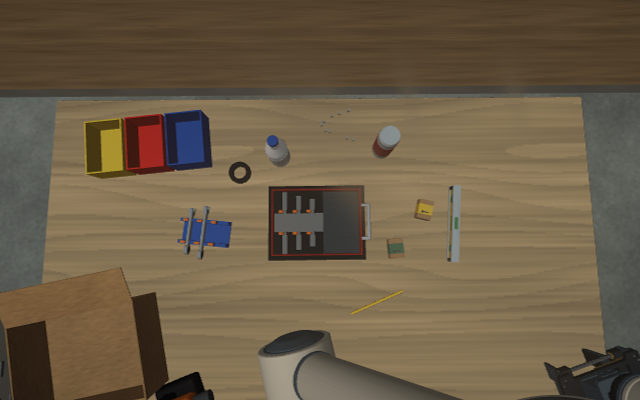

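View pics/side0.png

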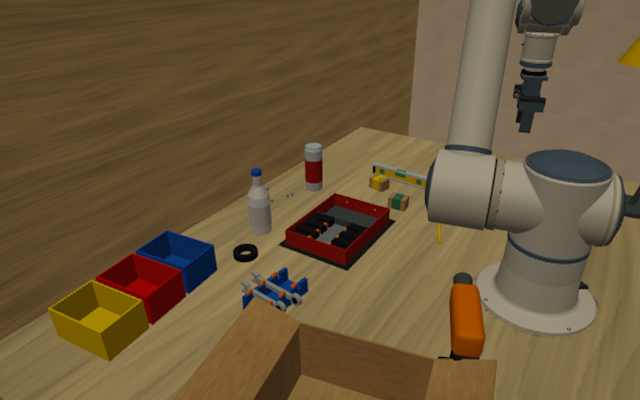

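The top view shows the tray centred at about (317,222) with its handle to the right (-y). The rack is at (207,233) with two wrenches in it. There are two cartons, yellow at (425,210) and green at (396,248), and the level is at (454,223). Next I'll look closer with the wrist camera.

```bash
cat > h.py <<'E'
from rig import arm, eyes
import cv2, numpy as np
def R(yaw):
    c,s=np.cos(np.radians(yaw)),np.sin(np.radians(yaw))
    return np.array([[c,s,0],[s,-c,0],[0,0,-1.]])
def ray(cal,uv):
    T=cal["cam_to_world"]; d=T[:3,:3]@np.linalg.solve(cal["intrinsics"],[uv[0],uv[1],1.])
    return T[:3,3],d/np.linalg.norm(d)
def plane(cal,uv,z):
    o,d=ray(cal,uv); return o+d*(z-o[2])/d[2]
def tri(*obs):
    """least-squares point from (cal,uv) observations; returns point, rms miss"""
    A=np.zeros((3,3)); b=np.zeros(3); L=[]
    for c,uv in obs:
        o,d=ray(c,uv); P=np.eye(3)-np.outer(d,d); A+=P; b+=P@o; L.append((P,o))
    x=np.linalg.solve(A,b); return x,np.sqrt(np.mean([np.sum((P@(x-o))**2) for P,o in L]))
def snap(name,file):
    c=eyes.get_calibration(name); im=eyes.snapshot(name); cv2.imwrite(f"pics/{file}.png",im[...,::-1])
    np.savez(f"pics/{file}.npz",**c); return c,im
def load(file):
    return dict(np.load(f"pics/{file}.npz")),cv2.imread(f"pics/{file}.png")[...,::-1]
def look(p,yaw,file,z=0.25):
    """put wrist-camera axis roughly over p (TCP shifted), take picture"""
    arm.move_to([p[0],p[1],z],R(yaw)); arm.sleep(0.3); return snap("wrist",file)
def blobs(im,lo,hi,amin=20):
    m=cv2.inRange(cv2.cvtColor(im,cv2.COLOR_RGB2HSV),np.array(lo),np.array(hi))
    n,l,s,c=cv2.connectedComponentsWithStats(m); return m,[(c[i],s[i],np.uint8(l==i)) for i in range(1,n) if s[i,4]>=amin]
E
python3 - <<'E'
from h import *
c=eyes.get_calibration("top")
for n,uv,z in [("tray",(317,222),.048),("rack",(207,233),.03),("yel",(425,210),.038),("grn",(396,248),.038),("lev",(455,223),.042),("tape",(240,173),.02),("bottle",(279,158),0),("spray",(383,155),0)]:
    print(n,plane(c,uv,z).round(3))
def go(p,y,f,z):
    try: look(p,y,f,z)
    except Exception as e: print(f,repr(e))
go((0.46,-0.3),0,"w_box1",.25); go((0.40,-0.3),0,"w_box2",.25)
go((0.46,0.0),0,"w_tray1",.25); go((0.38,0.0),0,"w_tray2",.25)
go((0.44,0.33),0,"w_rack1",.22);go((0.38,0.33),0,"w_rack2",.22)
print(arm.current_t())
a=[cv2.imread(f"pics/{f}.png") for f in ("w_tray1","w_rack1")]
cv2.imwrite("pics/v1.png",cv2.resize(np.vstack(a),(480,600)))
E
```

```text
tray [0.547 0.005 0.048]
rack [0.517 0.336 0.03 ]
yel [ 0.582 -0.32   0.038]
grn [ 0.469 -0.229  0.038]
lev [ 0.542 -0.407  0.042]
tape [0.702 0.243 0.02 ]
bottle [0.753 0.124 0.   ]
spray [ 0.76  -0.205  0.   ]
7.275
```

View pics/w_tray1.png

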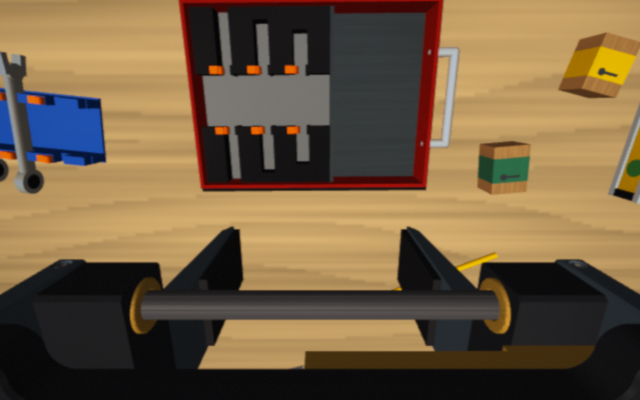

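View pics/w_rack1.png

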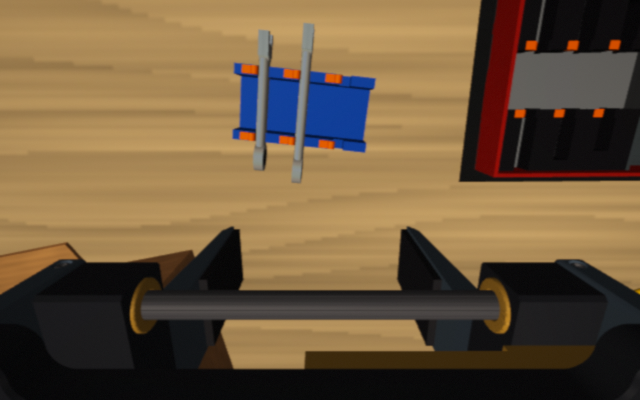

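View pics/w_box1.png

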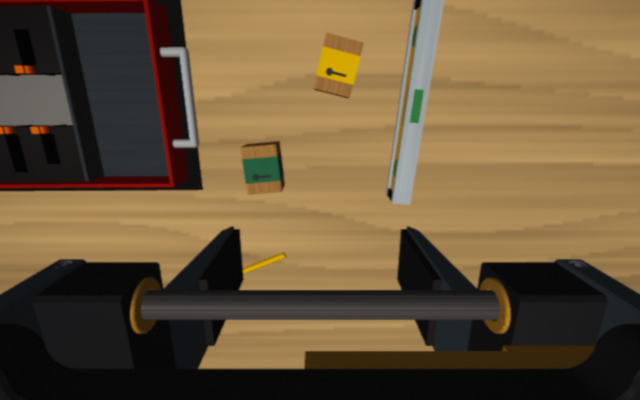

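The wrist views are clear. The rack has two wrenches in neighbouring slots, at about (262,100) and (303,100) in w_rack1, and its third slot is empty. The tray bay is empty, and the cartons and level stand free. Next I'll take measuring views with the camera over each item.

Run:
```python
from h import *
V={}
for f,p,y,z in [("b1",(.50,-.30),0,.25),("b2",(.46,-.34),0,.25),("t1",(.50,.005),0,.28),("t2",(.49,-.06),0,.28),("r1",(.517,.29),81,.19),("r2",(.517,.26),81,.19)]:
    try: V[f]=look(p,y,f,z)
    except Exception as e: print(f,repr(e))
print(arm.current_t())
# tray rim
Q={}
for f in ("t1","t2"):
    c,im=V[f]; h=cv2.cvtColor(im,cv2.COLOR_RGB2HSV)
    m=cv2.inRange(h,np.array([0,180,60]),np.array([4,255,255]))|cv2.inRange(h,np.array([174,180,60]),np.array([180,255,255]))
    n,l,s,_=cv2.connectedComponentsWithStats(m); i=1+np.argmax(s[1:,4]); pts=np.argwhere(l==i)[:,::-1].astype(np.int32)
    hull=cv2.convexHull(pts); q=cv2.approxPolyN(hull,4,ensure_convex=True).reshape(-1,2).astype(float)
    q=q[np.argsort(np.arctan2(*(q-q.mean(0)).T[::-1]))]; Q[f]=q
    w=np.array([plane(c,u,.048)[:2] for u in q]); print(f,s[i],q.round(0).tolist(),w.round(4).tolist(),np.linalg.norm(w-np.roll(w,-1,0),axis=1).round(4), w.mean(0).round(4))
for k in range(4):
    print("corner",*[np.round(a,4) for a in tri((V["t1"][0],Q["t1"][k]),(V["t2"][0],Q["t2"][k]))])
cv2.imwrite("pics/v2.png",cv2.resize(np.vstack([np.hstack([V["b1"][1][:260,:],V["b2"][1][:260,:]]),np.hstack([V["t1"][1][:260],V["t2"][1][:260]]),np.hstack([V["r1"][1][:260],V["r2"][1][:260]])])[...,::-1],(800,487)))
```

```text
15.2917
t1 [ 199   45  235  167 5763] [[199.0, 45.0], [434.0, 45.0], [419.0, 210.0], [216.0, 211.0]] [[0.6482, 0.1408], [0.6483, -0.1262], [0.451, -0.1268], [0.4496, 0.1401]] [0.267  0.1972 0.267  0.1986] [0.5493 0.007 ]
t2 [ 142   35  238  170 5412] [[142.0, 36.0], [379.0, 34.0], [372.0, 203.0], [167.0, 205.0]] [[0.6471, 0.1407], [0.6497, -0.1265], [0.4508, -0.1284], [0.4475, 0.1397]] [0.2672 0.1989 0.2681 0.1996] [0.5488 0.0064]
corner [0.6478 0.1412 0.047 ] 0.0005
corner [ 0.649  -0.1263  0.0481] 0.0007
corner [ 0.4477 -0.1301  0.0379] 0.0
corner [0.4467 0.1424 0.0421] 0.001
```

View pics/v2.png

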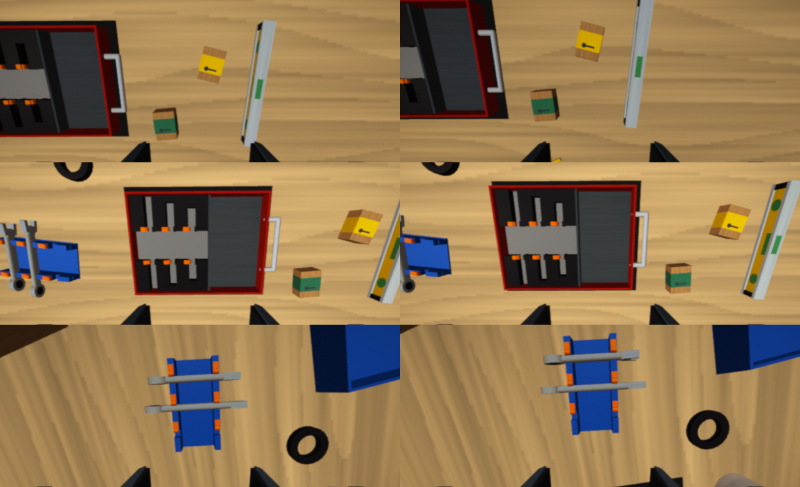

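```bash
cat > meas.py <<'E'
from h import *
def rect(m):  # corners, long-axis ends of a mask
    p=np.argwhere(m)[:,::-1].astype(np.float32); h=cv2.convexHull(p); b=cv2.boxPoints(cv2.minAreaRect(h))
    if np.linalg.norm(b[0]-b[1])>np.linalg.norm(b[1]-b[2]): b=np.roll(b,-1,0)
    return (b[0]+b[1])/2,(b[2]+b[3])/2,b   # ends of the long axis
def wrench(c,e0,e1,zc,r=.015):
    """head centres from the end pixels (tangent rays to the round heads)"""
    P=[plane(c,e,zc) for e in (e0,e1)]; u=(P[1]-P[0])/np.linalg.norm(P[1]-P[0]); out=[]
    for p,e,s in zip(P,(e0,e1),(1,-1)):
        d=ray(c,e)[1]; out.append(p+s*u*r/np.cos(np.arctan2(d@u,-d[2])))
    return np.array(out)
def steel(f,box):
    c,im=load(f); m,_=blobs(im,[0,0,70],[180,50,255]); k=np.zeros_like(m); x0,x1,y0,y1=box; k[y0:y1,x0:x1]=m[y0:y1,x0:x1]
    k=cv2.morphologyEx(k,cv2.MORPH_CLOSE,np.ones((5,5)))
    n,l,s,_=cv2.connectedComponentsWithStats(k); return c,[l==i for i in range(1,n) if s[i,4]>300]
E
python3 - <<'E'
from meas import *
W={}
for f,box in [("r1",(210,420,50,180)),("r2",(210,420,20,150)),("w_rack1",(235,340,15,195)),("w_rack2",(200,340,0,195))]:
    c,ms=steel(f,box)
    for i,m in enumerate(ms):
        a,b,_=rect(m); w=wrench(c,a,b,.035); W[f,i]=(c,a,b)
        d=w[1]-w[0]; print(f,i,a.round(),b.round(),"mid",w.mean(0).round(4),"L",round(np.linalg.norm(d)+.03,4),"yaw",round(np.degrees(np.arctan2(d[1],d[0])),2))
for i in (0,1):
    if ("r2",i) in W: print("tri",[tri((W["r1",i][0],(W["r1",i][1]+W["r1",i][2])/2),(W["r2",i][0],(W["r2",i][1]+W["r2",i][2])/2))])
for f in ("b1","b2","t1","t2"):
    c,im=load(f)
    for n,lo,hi in [("yel",[22,150,120],[32,255,255]),("grn",[65,100,40],[90,255,200])]:
        m,B=blobs(im,lo,hi,300)
        for cen,s,l in B:
            a,b,q=rect(l); print(f,n,s[4],cen.round(1),plane(c,(a+b)/2,.038).round(4),[plane(c,x,.038)[:2].round(4).tolist() for x in q])
    m,B=blobs(im,[0,0,90],[180,60,255],1500)
    for cen,s,l in B:
        if cen[0]>350:
            a,b,q=rect(l); print(f,"lev",s,[plane(c,x,.042)[:2].round(4).tolist() for x in (a,b)],[plane(c,x,.042)[:2].round(4).tolist() for x in q])
E
```

```text
r1 0 [385.  90.] [238.  98.] mid [0.5236 0.3821 0.035 ] L 0.1407 yaw 174.13
r1 1 [396. 134.] [233. 143.] mid [0.5198 0.3397 0.035 ] L 0.1611 yaw 173.95
r2 0 [382.  49.] [230.  58.] mid [0.5245 0.3889 0.035 ] L 0.1405 yaw 174.15
r2 1 [392.  99.] [226. 109.] mid [0.5198 0.344  0.035 ] L 0.16 yaw 174.27
w_rack1 0 [312.  23.] [300. 182.] mid [0.5205 0.3438 0.035 ] L 0.1598 yaw 174.5
w_rack1 1 [265.  30.] [260. 169.] mid [0.5247 0.3892 0.035 ] L 0.1397 yaw 174.49
w_rack2 0 [255.   0.] [261. 113.] mid [0.5079 0.3918 0.035 ] L 0.1047 yaw 179.94
w_rack2 1 [312.   1.] [290. 126.] mid [0.5011 0.3492 0.035 ] L 0.1202 yaw 168.06
tri [(array([0.52531105, 0.37989614, 0.09721854]), np.float64(0.00031255825667264787))]
tri [(array([0.52131402, 0.3437291 , 0.07731187]), np.float64(9.912478849596513e-06))]
b1 yel 987 [338.2 103.4] [ 0.5845 -0.321   0.038 ] [[0.5749, -0.2963], [0.6038, -0.3041], [0.5939, -0.3453], [0.5645, -0.3384]]
b1 grn 674 [264.4 201.2] [ 0.4682 -0.2315  0.038 ] [[0.4839, -0.2523], [0.4564, -0.2538], [0.4522, -0.2103], [0.4798, -0.2097]]
b1 lev [ 390   32   52  203 3810] [[0.6568, 
[... 466 characters left out ...]
.429], [0.4248, -0.4118], [0.4293, -0.3794]]
t1 yel 899 [585.5 103.1] [ 0.5848 -0.3215  0.038 ] [[0.5752, -0.2967], [0.6058, -0.2987], [0.5943, -0.3459], [0.5632, -0.345]]
t1 grn 765 [490.4 194.4] [ 0.4686 -0.2228  0.038 ] [[0.4546, -0.1957], [0.4864, -0.1935], [0.4824, -0.2494], [0.4504, -0.2527]]
t2 yel 917 [535.  95.] [ 0.5848 -0.3213  0.038 ] [[0.5751, -0.2967], [0.6054, -0.3], [0.5944, -0.3455], [0.5636, -0.3433]]
t2 grn 716 [445.1 187.6] [ 0.4694 -0.2254  0.038 ] [[0.4849, -0.2484], [0.4536, -0.2525], [0.4535, -0.2018], [0.4848, -0.1988]]
t2 lev [ 562   29   78  191 3897] [[0.6576, -0.4161], [0.4253, -0.4003]] [[0.6611, -0.4026], [0.6541, -0.4296], [0.4203, -0.4162], [0.4302, -0.3845]]
```

Run:
```python
from meas import *
o=[]
for f,box in [("r1",(210,420,50,180)),("r2",(210,420,20,150))]:
    c,im=load(f); _,ms=steel(f,box); v=im[...,::-1].copy()
    for m in ms:
        k,_=cv2.findContours(np.uint8(m),0,1); cv2.drawContours(v,k,-1,(0,0,255),1)
    o.append(cv2.resize(v[20:220,200:430],None,fx=1.7,fy=3,interpolation=0))
    m,B=blobs(im,[5,180,150],[16,255,255],10)
    for cen,s,l in B:
        if cen[0]<420: print(f,s[4],cen.round(1),plane(c,cen,.045).round(4))
cv2.imwrite("pics/v3.png",np.hstack(o)[:600])
```

```text
r1 142 [344.7  68.1] [0.5577 0.3988 0.045 ]
r1 146 [272.3  72.2] [0.4921 0.4057 0.045 ]
r1 130 [346.4 115.9] [0.5537 0.3569 0.045 ]
r1 136 [276.6 120. ] [0.4876 0.3636 0.045 ]
r1 126 [347.6 159.7] [0.5493 0.3154 0.045 ]
r1 126 [280.7 163.6] [0.4835 0.322  0.045 ]
r1 16 [395.2 320.9] [0.579  0.1216 0.045 ]
r1 44 [340.7 326.2] [0.5158 0.1243 0.045 ]
r1 38 [398.7 347.6] [0.5797 0.0837 0.045 ]
r2 155 [341.   32.6] [0.5578 0.3992 0.045 ]
r2 165 [266.4  37.2] [0.492  0.4058 0.045 ]
r2 144 [342.7  83.6] [0.5535 0.357  0.045 ]
r2 145 [271.   87.8] [0.4877 0.3636 0.045 ]
r2 122 [344.2 130.6] [0.5493 0.3149 0.045 ]
r2 131 [275.3 134.1] [0.4834 0.3219 0.045 ]
r2 44 [396.8 328. ] [0.5799 0.0828 0.045 ]
r2 42 [342.2 335.2] [0.5158 0.0828 0.045 ]
```

View pics/v3.png

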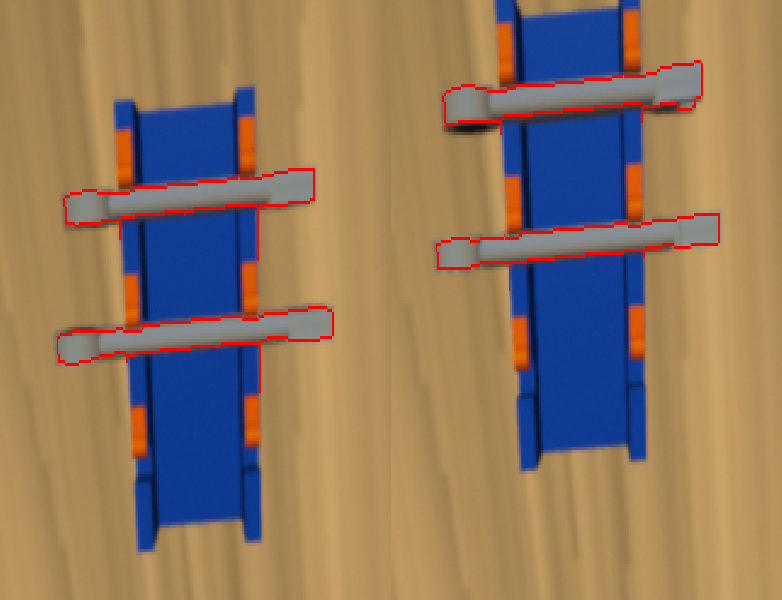

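The rack pose from the orange catches agrees between the two views to 0.4 mm: yaw is about -5.9°, and the catches sit at z≈45 mm. The masks in the picture follow the wrench heads well. wrench_s (140) is the upper one at r1 row ~90, and wrench_m (160) is the lower one at row ~131. Next I'll refine the shanks and the tray's tabs, then unclip wrench_m.

Run:
```python
from meas import *
Z={}
for f,box in [("r1",(210,420,50,180)),("r2",(210,420,20,150))]:
    c,ms=steel(f,box)
    for i,m in enumerate(ms):
        m=cv2.morphologyEx(np.uint8(m),cv2.MORPH_OPEN,np.ones((5,5)))
        a,b,_=rect(m); w=wrench(c,a,b,.035)
        s=m.copy(); s[:,:302]=0; s[:,325:]=0; cen=np.argwhere(s)[:,::-1].mean(0); cen=np.array([cen[0],cen[1]]); Z[f,i]=(c,cen)
        print(f,i,"mid",w.mean(0).round(4),"L",np.linalg.norm(w[1]-w[0])+.03,"shank@.044",plane(c,cen,.044).round(4),cen.round(1))
for i in (0,1):
    (c1,u1),(c2,u2)=Z["r1",i],Z["r2",i]   # same wrench line, points slid along it: match rows at equal world x
    print("tri",tri((c1,u1),(c2,u2)))
for f in ("t1","t2"):
    c,im=load(f); m,B=blobs(im,[5,180,150],[16,255,255],10)
    P=np.array([plane(c,b[0],.032) for b in B if 140<b[0][0]<420]); P=P[np.argsort(P[:,1])]
    print(f,len(P),P.round(4)[:,:2].tolist(),P.mean(0).round(4))
    if len(P)==6:
        mids=P.reshape(3,2,3).mean(1); print(mids.round(4).tolist())
```

```text
r1 0 mid [0.5247 0.3897 0.035 ] L 0.13904848874248527 shank@.044 [0.5269 0.3891 0.044 ] [313.   85.1]
r1 1 mid [0.5206 0.3468 0.035 ] L 0.16008049573484862 shank@.044 [0.5201 0.3481 0.044 ] [313.  130.9]
r2 0 mid [0.5251 0.3909 0.035 ] L 0.13937323040262473 shank@.044 [0.531  0.3884 0.044 ] [313.1  51.1]
r2 1 mid [0.5205 0.3476 0.035 ] L 0.15880523109561864 shank@.044 [0.5242 0.3471 0.044 ] [313. 100.]
tri (array([0.52894866, 0.38870815, 0.04410094]), np.float64(0.0021099240326306686))
tri (array([0.52209172, 0.34749583, 0.04048361]), np.float64(0.002110990529227673))
t1 8 [[0.4443, 0.0047], [0.5153, 0.0307], [0.5817, 0.0308], [0.4443, 0.0594], [0.5147, 0.0726], [0.5812, 0.073], [0.5146, 0.1148], [0.5806, 0.115]] [0.5221 0.0626 0.032 ]
t2 6 [[0.515, 0.0306], [0.5812, 0.0312], [0.5148, 0.073], [0.5811, 0.0734], [0.5146, 0.1153], [0.5809, 0.1155]] [0.5479 0.0732 0.032 ]
[[0.5481, 0.0309, 0.032], [0.548, 0.0732, 0.032], [0.5478, 0.1154, 0.032]]
```

```bash
cat > act.py <<'E'
from h import *
TR=np.array([.5486,.0066]); TY=0.25
def tray(x,y):
    c,s=np.cos(np.radians(TY)),np.sin(np.radians(TY)); return TR+np.array([c*x-s*y,s*x+c*y])
def st(tag): print(tag,"t",round(arm.current_t(),1),"p",np.round(arm.current_ee_pos(),4),"F",np.round(arm.current_force(),1),"w",round(arm.current_width(),4),"g",round(arm.current_grasp_force(),1),flush=True)
def L(p,z,yaw=None,feed=.15): arm.move_l([p[0],p[1],z],None if yaw is None else R(yaw),feed=feed)
def unclip(p,yaw,z=.024):
    arm.move_to([p[0],p[1],.13],R(yaw)); arm.grip(.036)
    L(p,z,feed=.08); st("down"); arm.grip(0.0); st("gripped")
    L(p,z+.016,feed=.03); st("unclipped"); L(p,.15,feed=.12); st("up")
E
python3 - <<'E'
from act import *
unclip((.5205,.3475),-5.9)
snap("wrist","h1"); snap("side","s1")
E
```

```text
down t 19.2 p [0.5208 0.3476 0.0245] F [0.6 0.6 0.7] w 0.0359 g 0.0
gripped t 19.8 p [0.5206 0.3478 0.0241] F [-0.   4.   0.3] w 0.0095 g 30.0
unclipped t 20.4 p [0.5205 0.3474 0.04  ] F [ 0.   0.  -2.3] w 0.0096 g 30.0
up t 21.5 p [0.5201 0.3473 0.1492] F [-0.1  0.8 -1.4] w 0.0098 g 30.0
```

```bash
cat >> act.py <<'E'
def press(p,z0,z1,lim=28,dz=.003,feed=.03):
    """stepwise descent, stop on force"""
    for z in np.append(np.arange(z0,z1,-dz),z1):
        L(p,z,feed=feed); f=arm.current_force(); print(f"  z {z:.4f} at {arm.current_ee_pos()[2]:.4f} F",np.round(f,1),flush=True)
        if f[2]>lim: return False
    return True
def place(py):
    p=tray(0,py-.0005)
    arm.move_to([p[0],p[1],.13],R(TY)); L(p,.046,feed=.1); st("over")
    return press(p,.043,.0165)
E
python3 - <<'E'
from act import *
print(place(.055)); st("end"); snap("wrist","h2")
E
```

```text
over t 23.7 p [0.5487 0.0612 0.0465] F [-0.1  1.4 -1.7] w 0.0098 g 30.0
  z 0.0430 at 0.0432 F [-0.2 -0.1 -0.9]
  z 0.0400 at 0.0399 F [ 0.5 -0.5 -0.6]
  z 0.0370 at 0.0368 F [ 0.1  0.6 -1.1]
  z 0.0340 at 0.0338 F [-1.1  1.1 -1.7]
  z 0.0310 at 0.0308 F [-1.1 -0.3 -1.7]
  z 0.0280 at 0.0280 F [ 1.4  9.8 -3.1]
  z 0.0250 at 0.0249 F [ 4.3 15.  -6.2]
  z 0.0220 at 0.0223 F [ 2.4 15.5  0.5]
  z 0.0190 at 0.0194 F [ 2.1 15.7  3.5]
  z 0.0165 at 0.0170 F [ 2.1 17.4  4.7]
True
end t 26.2 p [0.5495 0.0625 0.017 ] F [ 2.1 17.4  4.7] w 0.0096 g 30.0
```

```bash
cat >> act.py <<'E'
def finish(py,dy=.0008):
    """let go, then press down on the shank with closed fingers"""
    p=arm.current_ee_pos(); arm.grip(.030); L(p,.06,feed=.08); arm.grip(0.0)
    q=tray(0,py-.0005+dy); L(q,.06,feed=.05); L(q,.045,feed=.05); st("above")
    for z in np.arange(.042,.026,-.001):
        L(q,z,feed=.03); f=arm.current_force()[2]
        if f>22: break
    st("pressed"); L(q,.13,feed=.12)
E
sed -i 's/py-.0005)/py+.0003)/' act.py
python3 - <<'E'
from act import *
finish(.055); unclip((.525,.3895),-5.9); print(place(.013)); st("end"); finish(.013); 
look((.50,.005),0,"t3",.28); look((.49,-.06),0,"t4",.28)
v=cv2.imread("pics/t3.png"); cv2.imwrite("pics/v4.png",cv2.resize(v[20:230,160:460],None,fx=2.6,fy=2.6,interpolation=cv2.INTER_CUBIC))
E
```

```text
above t 28.8 p [0.5481 0.0619 0.0446] F [-0.5 -0.1  0.9] w 0.0006 g 0.0
pressed t 31.0 p [0.5487 0.0619 0.0355] F [-6.4 -0.2 35.1] w 0.0006 g 17.4
down t 35.4 p [0.5253 0.3897 0.0245] F [-0.7 -0.6 -0.1] w 0.0358 g 0.0
gripped t 35.9 p [0.525  0.3896 0.0241] F [0.3 0.4 0.3] w 0.01 g 30.0
unclipped t 36.6 p [0.5251 0.3895 0.0402] F [-0.1 -0.5 -0.8] w 0.0098 g 30.0
up t 37.6 p [0.5246 0.3892 0.1492] F [ 0.3 -0.2 -0.2] w 0.0098 g 30.0
over t 40.0 p [0.5489 0.0199 0.0465] F [ 1.1 -0.9 -0.3] w 0.0095 g 30.0
  z 0.0430 at 0.0432 F [-0.3 -0.4 -1.1]
  z 0.0400 at 0.0399 F [ 0.  -0.4 -0.2]
  z 0.0370 at 0.0368 F [ 0.  -0.9 -0.9]
  z 0.0340 at 0.0338 F [-0.7  0.1 -1. ]
  z 0.0310 at 0.0308 F [ 0.  -0.2 -0. ]
  z 0.0280 at 0.0278 F [ 1.4  4.9 -1.7]
  z 0.0250 at 0.0249 F [ 3.6  7.1 -2.1]
  z 0.0220 at 0.0220 F [2.4 8.3 0.4]
  z 0.0190 at 0.0191 F [2.2 8.9 0.5]
  z 0.0165 at 0.0166 F [2.1 8.3 0.9]
True
end t 42.5 p [0.5493 0.0206 0.0166] F [2.1 8.3 0.9] w 0.0095 g 30.0
above t 45.0 p [0.5483 0.0199 0.0446] F [-0.2 -0.   0.4] w 0.0003 g 0.0
pressed t 47.3 p [0.5488 0.0199 0.0355] F [-8.2  0.1 34.5] w 0.0002 g 17.5
```

View pics/v4.png

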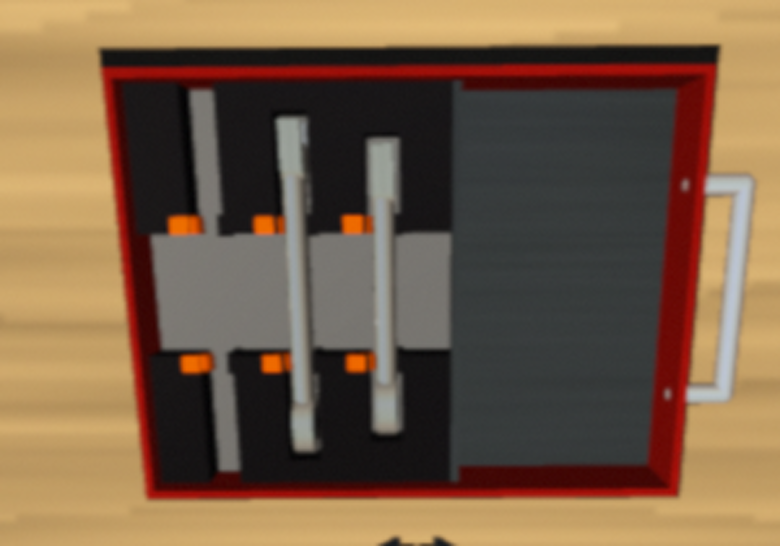

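Both wrenches sit low in their pockets: the 160 one at about (298,280) in the crop and the 140 one at (384,280). Each pressed down to a shank top of about 35.5 mm, which means fully home. Cartons next, each located afresh just before its grasp.

```bash
cat >> act.py <<'E'
from meas import rect
COL={"yel":([22,150,120],[32,255,255]),"grn":([65,100,40],[90,255,200])}
def find(col,near,file,z=.25):
    """carton centre and closing yaw, from a view with the camera nearly above"""
    c,im=look((near[0]-.07,near[1]+.02),0,file,z); best=None
    for cen,s,l in blobs(im,*COL[col],250)[1]:
        a,b,q=rect(l); P=[plane(c,x,.038) for x in (a,b)]; d=P[1]-P[0]; m=(P[0]+P[1])/2
        short=np.linalg.norm(plane(c,(q[1]+q[2])/2,.038)-m)*2
        if .036<np.linalg.norm(d[:2])<.052 and np.linalg.norm(m[:2]-near)<.12: best=(m,np.degrees(np.arctan2(d[1],d[0])),np.linalg.norm(d))
    if best is None: print("not found"); return None
    yaw=(best[1]+90+90)%180-90; print(col,best[0].round(4),"yaw",round(yaw,1),"len",round(best[2],4)); return best[0],yaw
def pick_box(p,yaw,z=.009):
    arm.grip(.075); arm.move_to([p[0],p[1],.13],R(yaw)); L(p,z,feed=.12); st("down"); arm.grip(0.0); st("grip"); L(p,.13,feed=.12); st("up")
def put_box(x,y,yaw=90):
    q=tray(x,y); arm.move_to([q[0],q[1],.13],R(TY+yaw)); L(q,.030,feed=.12); press(q,.024,.012,lim=8,dz=.002); st("set"); arm.grip(.056); L(q,.13,feed=.12); st("out")
E
python3 - <<'E'
from act import *
r=find("yel",np.array([.5845,-.321]),"k1")
if r and abs(r[0][0]-.5845)<.06 : pick_box(*r)
E
```

```text
yel [ 0.5698 -0.3473  0.038 ] yaw -14.4 len 0.0441
down t 54.2 p [ 0.5703 -0.3476  0.0099] F [-0.4  0.4  1.4] w 0.0748 g 0.0
grip t 54.8 p [ 0.5699 -0.3473  0.0091] F [-1.4  0.1  2.4] w 0.0417 g 30.0
up t 56.0 p [ 0.5694 -0.3471  0.1291] F [-0.2 -0.2 -1.5] w 0.0418 g 30.0
```

The yellow carton had been knocked about 30 mm since the first look, and the fresh look caught it. It is now held at 41.7 mm opening.

Run:
```python
from act import *
put_box(.042,-.077)
r=find("grn",np.array([.468,-.2315]),"k2")
if r: pick_box(*r); put_box(-.042,-.077)
look((.49,-.04),0,"t5",.28); snap("top","top5")
v=cv2.imread("pics/t5.png"); cv2.imwrite("pics/v5.png",v[:240])
```

```text
z 0.0240 at 0.0240 F [ 0.8 -0.  -1.2]
  z 0.0220 at 0.0219 F [ 1.3 -0.1 -1.1]
  z 0.0200 at 0.0199 F [ 0.3 -0.1 -2. ]
  z 0.0180 at 0.0179 F [-0.2 -0.1 -1.7]
  z 0.0160 at 0.0159 F [ 0.1  0.2 -1.5]
  z 0.0140 at 0.0139 F [ 0.5  0.1 -1.8]
  z 0.0120 at 0.0125 F [-1.  -0.1  6.9]
set t 60.1 p [ 0.5911 -0.0703  0.0125] F [-1.  -0.1  6.9] w 0.0415 g 30.0
out t 61.7 p [ 0.5905 -0.0701  0.1293] F [-0.5 -0.6  0.2] w 0.056 g 0.0
grn [ 0.4685 -0.2305  0.038 ] yaw 4.9 len 0.0403
down t 65.5 p [ 0.4688 -0.2308  0.0097] F [ 0.5 -0.1 -0.4] w 0.0752 g 0.0
grip t 66.1 p [ 0.4685 -0.2305  0.0091] F [-0.5  0.2  2.6] w 0.0417 g 30.0
up t 67.2 p [ 0.4681 -0.2303  0.1294] F [-0.2 -0.3 -1.6] w 0.0419 g 30.0
  z 0.0240 at 0.0240 F [-0.7  0.2 -1.4]
  z 0.0220 at 0.0220 F [ 0.2  0.7 -1.4]
  z 0.0200 at 0.0199 F [ 0.1  0.2 -1.6]
  z 0.0180 at 0.0179 F [ 0.5 -0.4 -1.4]
  z 0.0160 at 0.0159 F [-0.  -0.9 -1.4]
  z 0.0140 at 0.0139 F [-0.1 -0.4 -1.3]
  z 0.0120 at 0.0123 F [-1.1  0.3  9.2]
set t 71.2 p [ 0.5071 -0.0707  0.0123] F [-1.1  0.3  9.2] w 0.0419 g 30.0
out t 72.7 p [ 0.5065 -0.0705  0.1294] F [-0.3  0.1 -0.4] w 0.0563 g 0.0
```

View pics/v5.png

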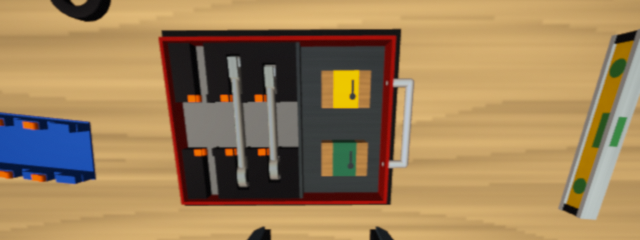

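Both cartons lie on the bay floor, yellow at (346,90) and green at (345,158), with the wrenches home. The level stands at the right. I'll locate it from two views, then grasp it.

Run:
```python
from act import *
E={}
for f,p in (("l1",(.49,-.40)),("l2",(.49,-.36))):
    c,im=look(p,0,f,.27)
    m,B=blobs(im,[0,0,90],[180,60,255],1500)
    for cen,s,l in B:
        if s[3]<120 or s[3]>235: continue
        l=cv2.morphologyEx(l,cv2.MORPH_OPEN,np.ones((5,5))); a,b,q=rect(l); E[f]=(c,a,b); P=np.array([plane(c,x,.042) for x in (a,b)]); d=P[0]-P[1]
        print(f,a.round(),b.round(),"mid",P.mean(0).round(4),"L",np.linalg.norm(d).round(4),"yaw",np.degrees(np.arctan2(d[1],d[0])).round(2))
if len(E)==2:
    for k in (1,2): print(tri((E["l1"][0],E["l1"][k]),(E["l2"][0],E["l2"][k])))
```

```text
l1 [336.  27.] [320. 222.] mid [ 0.5415 -0.4097  0.042 ] L 0.2304 yaw -4.35
l2 [370.  26.] [347. 221.] mid [ 0.5419 -0.407   0.042 ] L 0.2308 yaw -5.03
(array([ 0.65955562, -0.41907386,  0.02791158]), np.float64(0.0002462878341293497))
(array([ 0.409477  , -0.40107557, -0.00521481]), np.float64(0.00017343910186876416))
```

Run:
```python
from act import *
p=(.5417,-.409); y=-4.7
arm.grip(.045); arm.move_to([p[0],p[1],.13],R(y)); L(p,.009,feed=.1); st("down"); arm.grip(0.0); st("grip")
L(p,.13,feed=.1); st("up"); print(arm.current_torque())
q=tray(0,-.120); arm.move_to([q[0],q[1],.13],R(TY)); L(q,.066,feed=.08); arm.sleep(.3); st("over")
f0=arm.current_force()[2]
for z in np.arange(.0615,.050,-.0005):
    L(q,z,feed=.02); f=arm.current_force()[2]-f0
    if f>4: break
arm.sleep(.3); st("contact"); print("z cmd",z,"torque",arm.current_torque()); snap("side","s6"); snap("wrist","w6")
a=cv2.imread("pics/s6.png")[150:300,220:460]; cv2.imwrite("pics/v6.png",cv2.resize(a,None,fx=3,fy=3,interpolation=cv2.INTER_CUBIC))
```

```text
down t 79.4 p [ 0.542  -0.4093  0.0097] F [-0.6 -0.6 -0.4] w 0.045 g 0.0
grip t 79.9 p [ 0.5418 -0.409   0.0092] F [-0.5 -0.6  3.7] w 0.0216 g 30.0
up t 81.2 p [ 0.5414 -0.4088  0.1293] F [ 0.3 -0.5 -2.5] w 0.0222 g 30.0
[ 0.06813707 -0.0061243   0.01436826]
over t 83.6 p [ 0.5493 -0.1134  0.0663] F [ 0.3  0.3 -1.5] w 0.022 g 30.0
contact t 86.5 p [ 0.5492 -0.1134  0.0572] F [-0.9  1.5  5.5] w 0.0214 g 30.0
z cmd 0.056999999999999995 torque [ 0.0847858   0.38680702 -0.02537908]
```

View pics/v6.png

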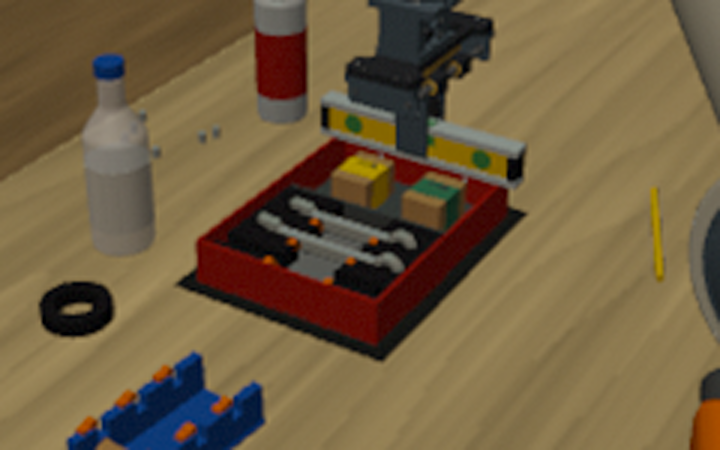

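The level rests across the rim at the handle end. Contact came at TCP z=57.2 mm, which puts its underside at 48 mm, and both ends are on the side walls. Now I'll slide it with a force check at each step.

Run:
```python
from act import *
z=.0569
for i,y in enumerate(np.arange(-.120,.1211,.010)):
    L(tray(0,y),z,feed=.05); f=arm.current_force()
    z-=np.clip((8-f[2])*3e-5,-.0003,.0003)
    if i%3==0: print(round(y,3),round(z,5),"F",f.round(1),"ty",arm.current_torque().round(2),arm.current_ee_pos().round(4))
    if f[2]>30 or abs(f[1])>25: print("STOP"); break
arm.sleep(.3); st("end"); snap("side","s7"); snap("wrist","w7")
a=cv2.imread("pics/s7.png")[150:300,220:460]; cv2.imwrite("pics/v7.png",cv2.resize(a,None,fx=3,fy=3,interpolation=cv2.INTER_CUBIC))
```

```text
-0.12 0.05688 F [-2.4  0.1  7.4] ty [0.12 0.39 0.03] [ 0.5492 -0.1134  0.0572]
-0.09 0.05684 F [1.  3.5 8.5] ty [ 0.86  0.02 -0.09] [ 0.5495 -0.0826  0.0572]
-0.06 0.05682 F [1.7 4.4 7.9] ty [ 0.9   0.07 -0.07] [ 0.5493 -0.0525  0.0572]
-0.03 0.05678 F [0.5 4.7 6.2] ty [ 0.96  0.07 -0.01] [ 0.5491 -0.0225  0.0572]
-0.0 0.05678 F [0.6 3.2 8.1] ty [ 0.83  0.12 -0.07] [0.549  0.0075 0.0572]
0.03 0.05677 F [0.8 4.2 8. ] ty [ 0.82  0.14 -0.04] [0.5489 0.0375 0.0572]
0.06 0.05679 F [-0.   2.8  8.3] ty [ 0.76  0.15 -0.01] [0.5487 0.0675 0.0571]
0.09 0.05677 F [0.5 4.6 8.1] ty [ 0.75  0.23 -0.05] [0.5486 0.0975 0.0572]
0.12 0.05674 F [-0.3  3.6  7.6] ty [ 0.66  0.27 -0.04] [0.5484 0.1275 0.0572]
end t 95.6 p [0.5484 0.1275 0.0572] F [-0.   3.6  7.8] w 0.0223 g 30.0
```

View pics/v7.png

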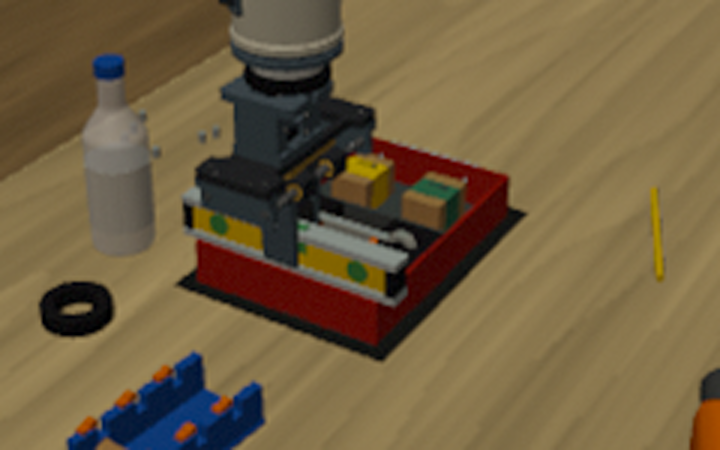

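The slide stayed in contact throughout, with 6–8.5 N down at constant height, and it ended at the far rim. Now I'll return the level to the bench and check the result.

Run:
```python
from act import *
q=tray(0,.12); L(q,.14,feed=.08); p=(.5417,-.409); arm.move_to([p[0],p[1],.14],R(-4.7)); L(p,.02,feed=.1)
press(p,.014,.0085,lim=6,dz=.001); arm.grip(.045); st("released"); L(p,.14,feed=.1)
arm.grip(.09); look((.49,-.40),0,"f1",.27); look((.49,0.0),0,"f2",.28); snap("side","f3"); st("t")
a=[cv2.imread(f"pics/{f}.png") for f in ("f1","f2")]
cv2.imwrite("pics/v8.png",np.vstack([x[:235] for x in a]))
```

```text
z 0.0140 at 0.0138 F [ 0.1  0.  -1.6]
  z 0.0130 at 0.0130 F [ 0.7 -0.8 -1.6]
  z 0.0120 at 0.0120 F [-0.8 -1.4 -2.3]
  z 0.0110 at 0.0110 F [ 0.2  1.  -2. ]
  z 0.0100 at 0.0100 F [-0.7  0.4 -3.2]
  z 0.0090 at 0.0092 F [0.5 0.4 2.1]
  z 0.0085 at 0.0092 F [-2.7  1.5  9.5]
released t 102.6 p [ 0.5417 -0.409   0.0084] F [-0.   0.2 -0.7] w 0.045 g 0.0
t t 107.7 p [ 4.901e-01 -2.000e-04  2.800e-01] F [-0.5  0.3 -0.1] w 0.09 g 0.0
```

View pics/v8.png

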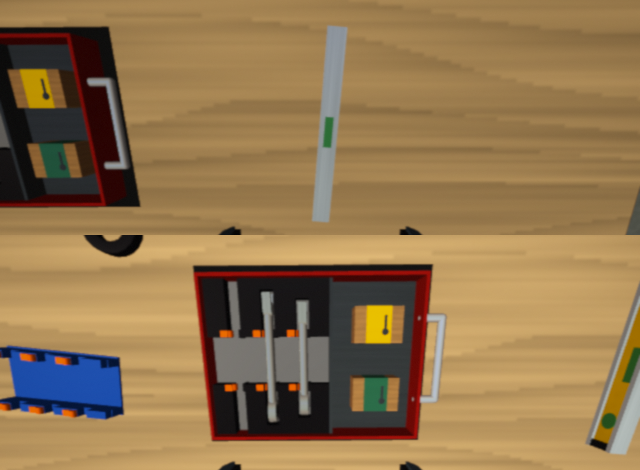

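View pics/f3.png

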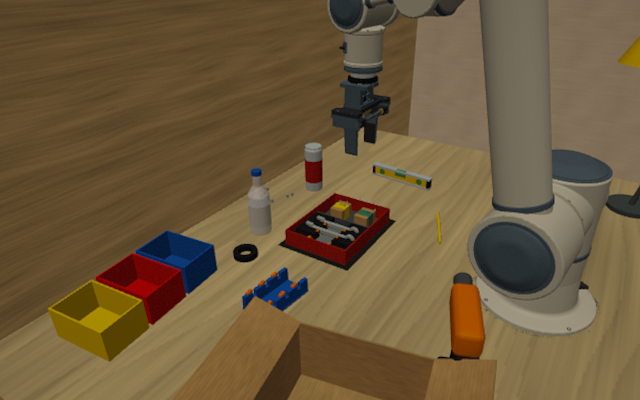

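The level stands on the bench again at about (330,120) in the upper picture. The wrenches and cartons are in the tray below the rim, the rack is empty, and the bottle, spray can and tape are untouched. I'm handing it in.

```bash
python3 -c "
from rig import arm, eyes
print(arm.sign_off())"
```

```text
the job is handed in; nothing more can be done
None
```

The job is handed in at about 108 s: both wrenches present (140 and 160 mm) are pressed home, both cartons are on the bay floor, and the level was slid along the rim in contact from the handle end to the other end and put back on the bench.

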